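# Set the drying turner's thumbwheel to 4 under its sliding guard

## Task

Set the drying turner's control box to turn every 4 minutes: slide its clear guard fully aside, roll the knurled thumbwheel by its edge until the window shows a 4, then slide the guard fully shut over the wheel again. Leave the whetstone, the jar and the cup beside the box where they are.

Things in the scene. Friction and masses are not known exactly. Their poses are not given: they have to be found in the camera images.
- control_box: Grey steel control box on the right-hand table, firmly fixed; 86 deep (x) x 84 wide (y) x 60 mm high. Origin: centre of its underside, on the table; its x points away from the worker, y to his left, z up. Level top plate at z 60. On its left half: thumbwheel and window, under the guard (to z 80) when that is shut. Two 4 mm rails run along y at x +-36.5.
- rim_top (a point): Highest point of the thumbwheel's knurled steel rim (box frame: x 0, y +32, z 74 mm), axes as the box. The rim is 12 mm wide along y, 36 mm in radius over its 30 rounded teeth, 2 mm deep; axle level along the box's y, 36 mm straight below this point, so the rim stands 14 mm out of the top plate. Nothing beside it to the left; the window block begins 8 mm to its right.
- window (a point): Top centre of the bare-metal window block right of the rim (16.5 mm towards -y from rim_top; 62 x 17 mm in x, y), 6.5 mm lower than the rim. In its 16 x 12 mm opening one black digit, 10 mm high, shows on the white drum that turns with the rim; it reads upright from the worker's side. Axes as the box.
- thumbwheel (a joint): Turn of the thumbwheel, rad; no end stops. It clicks into ten places 0.628 apart: digit d shows at d x 0.628, plus or minus whole turns of 6.283 (4 shows at 2.513 and 8.796). Rolling the top of the rim away from the worker (+x of the box) raises value and digit. A click takes about 1.5 N at the rim; let go nearer to one place than the next, it drops in by itself.
- guard (a joint): Travel of the guard, m: 0 shut over the wheel and window, 0.038 fully aside. It slides to the worker's right (-y of the box), stiffly (about 1.5 N), and stays where it is left. Once aside, it lies wholly to the right of the window block.
- guard_rib (a point): Centre of the top edge of the metal rib on the clear guard, 92.5 mm above the box's underside; moves with the guard (shut: box y +37), axes as the box. The guard is a clear bridge 37.5 mm wide (y), 82 deep, top 80 mm above the underside, open left and right. The rib stands 12.5 mm up from it at its left end, 9 mm thick (y) and 44 mm long (x); push it sideways with shut fingers or pinch it.
- whetstone: Grey whetstone lying in front of the box, 40 x 120 x 22 mm; to be left alone. Origin: centre of its underside.
- jar_gold: Small jar with gold lid, 42 mm across, 46 mm high; to be left alone. Origin: centre of its underside.
- cup_small: Small dark red lacquer cup, 52 mm across, 36 mm high; to be left alone. Origin: centre of its underside.

How it is judged:
By the outcome, as a careful person would: the job done as asked, in the order asked, and still so for the second after the job is handed in, with the robot touching nothing.
It also fails if it takes over 42 s, if anything falls off the work surface, if the arm or the gripper's body presses on something with over 40 N, if the wrist force passes 120 N, or if a joint passes its speed limit or range.

## Robot

A 7-joint arm with a two-finger parallel gripper is mounted at the origin on a cart in front of the work surface, level with it; the furniture and walls round the work are solid. World frame = base frame: x ahead of the robot, y to its left, z up, the work surface at z = 0. Lengths are in mm, angles in rad, forces in N, time in s.
With the tool pointing down it reaches from about 425 to 925 mm from the base axis. Payload 6.8 kg.
Tool frame: the origin (TCP) lies on the centre line of the jaws, within the pads' length; the fingertips stand 25 mm ahead of it and the grasp point (between the pads) lies 6 mm ahead of it; z points along the fingers, x is the direction in which the jaws open and shut, and the axes are right-handed (so a half turn about z gives the same grasp; the last joint's range is limited). The gripper opens to 88 mm and grips with 3 to 60 N. Pads are 20 mm wide; open, the fingers measure 115 mm over their backs; the gripper's body (75 mm by 178 mm) begins 61 mm behind the grasp point.
Start: joints at [1.208, 0.477, 0.022, 1.555, -0.011, 1.109, -0.083], TCP at [170.143, -653.221, 247.664] pointing down, gripper open.
Joint ranges: [-2.96, 2.96], [-0.34, 2.1], [-1.41, 1.46], [0.24, 2.44], [-1.37, 4.51], [0.17, 1.92], [-2.96, 2.96]. Speed limits (rad/s): [2.39, 2.39, 3.14, 3.14, 3.14, 3.14, 3.14].

## Interface

Orientations are given as a unit quaternion [w, x, y, z].
In Python, from workcell import r gives the robot as it stands. The module is installed in compiled form; this text tells all that it offers.
- The arm moves only by the shell command python3 -m jog 'ROWS' [FORCE]. ROWS is JSON, a list of rows, each an object of numbers: "ax", "ay", "az": the turn, a rotation vector about the tool's x, y, z in units of 8 degrees (1.0 is 8 degrees); "tx", "ty", "tz": the shift along the tool's x, y, z in units of 50 mm (1.0 is 50 mm); "claw": the gripper's target within -1 to 1 (fully open at 1, half-way at 0, shut at -1). A call has 1 to 10 rows; each row shifts and turns the commanded pose from where the row before left it, along the tool's axes as they then stand; what a row does not reach is not made up. A row lasts 1/8 s, in which the tool goes at most 62.5 mm and 10.7 degrees, less where a joint would pass 70% of its speed; a pose out of reach is approached as far as the arm can. A call is refused whole if a number of a shift passes 1 or a number of a turn 1, either way. A call with a gripper value outside its range is refused whole. The fingers move at their own pace and stop on an object; FORCE is the grip in N (left out, the last holds). Time passes only in rows, so rows that do not move let the fingers close. It gives the time, the measured TCP pose, the force and the opening at its end, in the units of the state.
- r.get_state(): the state, without advancing time (a new reading comes with each control period).
- r.grab_frame(name): name is "scene" or "top" or "wrist"; returns a dict with "image" (420x560x3 uint8, red, green, blue), "vertical_fov" (degrees; the focal length in pixels is half the picture's height over the tangent of half this angle, whatever the lens; pixels are square), "cx", "cy" (the principal point, pixels), "R" (3x3) and "t" (3): a world point X has camera coordinates R X + t; the wrist camera has in their place "tool_from_camera" (4x4, takes a point from camera to tool coordinates, whose origin is the TCP and whose axes are the tool frame's). Camera axes: x right, y down, z forward; pixel columns grow to the right and rows downward; lengths in mm; the calibration is good to about 2 mm. A picture is of the moment at which its call begins: read the wrist's pose just before it. There is no depth.
- r.sign_off(): hands the job in, once; it reports no verdict.
The state is a dict: "time": time; "joints": joint angles; "dq": joint speeds; "joint_efforts": joint torques, N m; "ee_pos": TCP position; "ee_rot": TCP orientation; "force": force on the tool from outside, world axes, zero at the start; "ft_torque": the same for the moment, N m; "width": finger opening in mm.
Only numpy, scipy, OpenCV 4.12 (cv2) and the standard library are available. Lean on these libraries where they do the work, as an engineer would, in place of code of your own. Each camera call takes 0.05 s, during which the arm holds its last target.

## Working session

There is one attempt and no reset: what is moved stays moved. The work goes in short steps, Python scripts to look and compute and a shell command to move; the robot and the scene stay as the last step left them, time stands still between calls to the robot, and variables do not carry over. Pictures are saved under pics/ and viewed, and the job is handed in when it is done.

```bash
mkdir -p pics; cat > h.py <<'E'
from workcell import r
import numpy as np, cv2, pickle, sys
def grab(n,f):
    s=r.get_state(); d=r.grab_frame(n); d['state']=s
    cv2.imwrite('pics/'+f+'.png',d['image'][:,:,::-1]); pickle.dump(d,open('pics/'+f+'.pkl','wb')); return d
E
python3 - <<'E'
from h import *
s=r.get_state(); print(s)
for n in ['scene','top','wrist']:
    d=grab(n,n+'0'); print(n,{k:v for k,v in d.items() if k not in('image','state')})
E
```

```text
{'time': 0.0, 'joints': array([ 1.20793607,  0.47780933,  0.02233238,  1.55639679, -0.01148176,
        1.10929013, -0.08310372]), 'dq': array([0.00040116, 0.0002568 , 0.00094834, 0.0002412 , 0.00046521,
       0.00060637, 0.00263952]), 'joint_efforts': array([-7.60488929e-04, -5.82841051e+01,  1.53474156e+00, -2.72605366e+01,
       -5.42133255e-02,  1.70271395e-02,  1.76726835e-04]), 'ee_pos': array([ 169.96500828, -652.7015048 ,  246.69843524]), 'ee_rot': array([-4.83910052e-04,  7.91215669e-01, -6.11536570e-01, -7.44226197e-04]), 'force': array([ 0.93773595,  0.58623443, -0.31475409]), 'ft_torque': array([-0.05599818, -0.00132285, -0.01600466]), 'width': 87.59226313990439}
scene {'vertical_fov': 43.395635839928104, 'cx': 277.85200716472525, 'cy': 207.52465814895714, 'R': array([[ 0.76954856, -0.63840553,  0.0152774 ],
       [-0.27659237, -0.35478309, -0.89309889],
       [ 0.57557943,  0.68305735, -0.44960091]]), 't': array([-526.62358742,    8.72509605,  969.02502098])}
top {'vertical_fov': 52.48077086209338, 'cx': 280.96260947157504, 'cy': 211.4323432626576, 'R': array([[ 0.01552301, -0.99960581, -0.02339358],
       [-0.99784145, -0.01399407, -0.06416083],
       [ 0.06380817,  0.02433905, -0.99766534]]), 't': array([-406.01385245,  349.180803  ,  947.03318324])}
wrist {'vertical_fov': 70.17430184353493, 'cx': 278.6072084949049, 'cy': 210.4018083771763, 'tool_from_camera': array([[ 9.99999931e-01,  1.01952101e-04,  3.58441732e-04,
         5.44069135e-01],
       [-1.92023174e-04,  9.65296642e-01,  2.61155810e-01,
        -7.23586217e+01],
       [-3.19377216e-04, -2.61155860e-01,  9.65296594e-01,
        -1.35553585e+02],
       [ 0.00000000e+00,  0.00000000e+00,  0.00000000e+00,
         1.00000000e+00]])}
```

View pics/scene0.png

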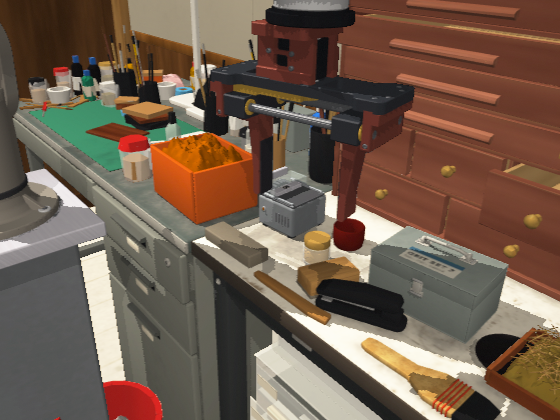

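View pics/top0.png

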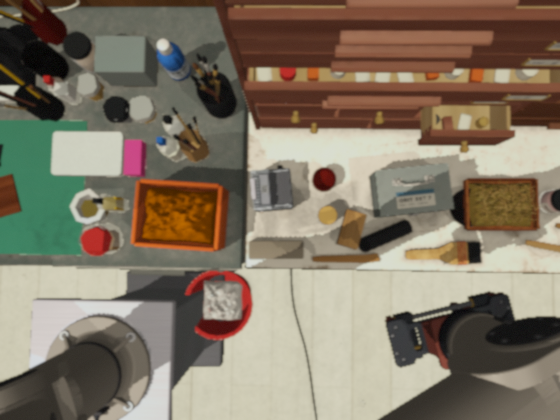

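View pics/wrist0.png

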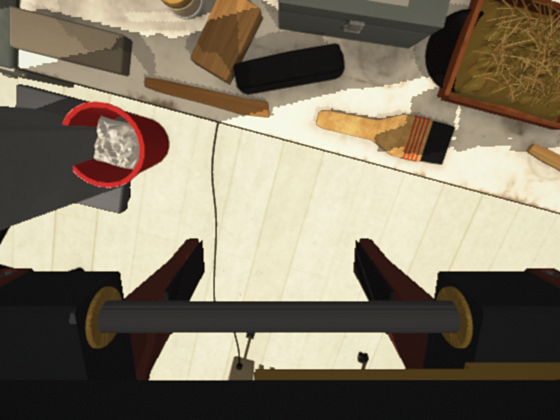

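The scene view shows the box near (291,205), with the whetstone at (235,243), the jar at (317,245) and the cup at (349,233). In the top view the box is at (271,188), with the orange tub left of it. I'll zoom in on the box.

```bash
python3 - <<'E'
from h import *
t=pickle.load(open('pics/top0.pkl','rb'))['image'][:,:,::-1]
s=pickle.load(open('pics/scene0.pkl','rb'))['image'][:,:,::-1]
cv2.imwrite('pics/topz.png',cv2.resize(t[150:270,220:370],None,fx=5,fy=5,interpolation=cv2.INTER_CUBIC))
cv2.imwrite('pics/scz.png',cv2.resize(s[165:285,190:370],None,fx=4.4,fy=4.4,interpolation=cv2.INTER_CUBIC))
E
```

```text
(no output)
```

View pics/topz.png

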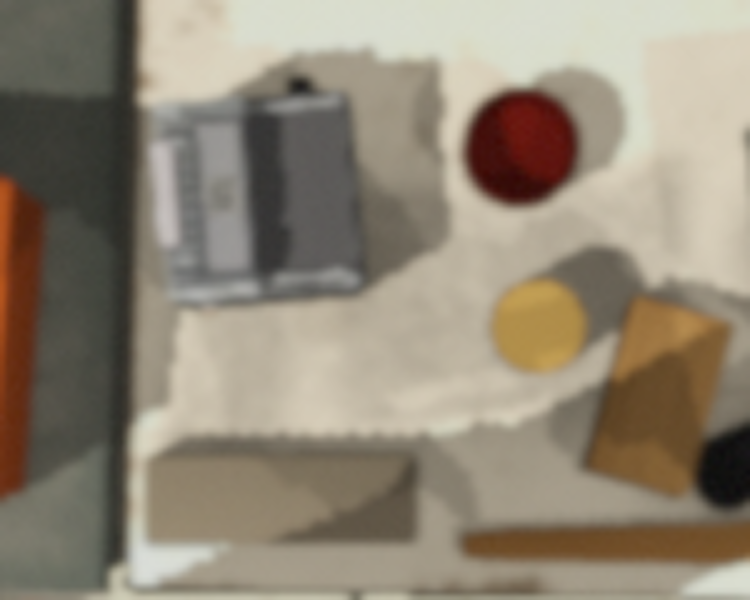

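View pics/scz.png

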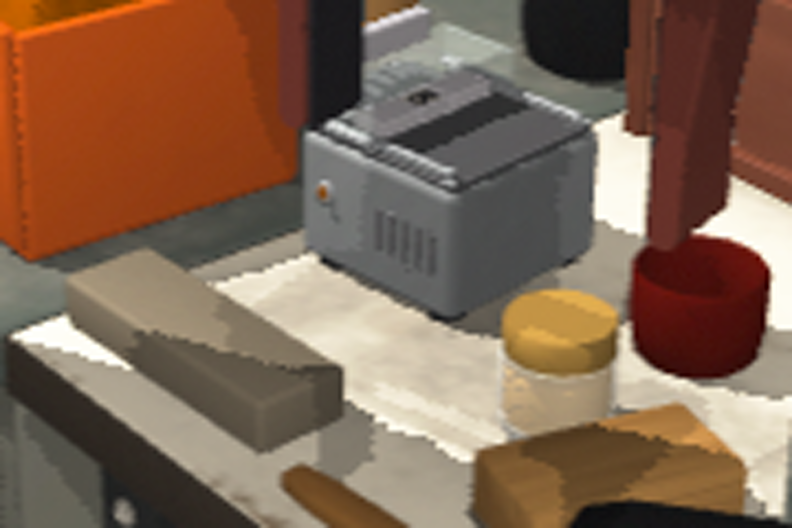

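The zoom shows the box top corners at about (195,300), (365,288), (345,93) and (160,103). The rib centre is at (166,192) and the window block centre at (223,195), all in zoomed pixels (×5, offset 220,150). Next I'll cast rays.

```bash
cat >> h.py <<'E'
def ray(d,u,v):
    f=210/np.tan(np.radians(d['vertical_fov']/2))
    c=np.array([(u-d['cx'])/f,(v-d['cy'])/f,1.])
    if 'R' in d: R=np.array(d['R']); return -R.T@d['t'], R.T@c
    from scipy.spatial.transform import Rotation as Q
    q=d['state']['ee_rot']; T=np.array(d['tool_from_camera']); Rw=Q.from_quat(q,scalar_first=True).as_matrix()
    return Rw@T[:3,3]+d['state']['ee_pos'], Rw@T[:3,:3]@c
def onz(d,u,v,z):
    o,k=ray(d,u,v); return o+k*(z-o[2])/k[2]
def proj(d,X):
    from scipy.spatial.transform import Rotation as Q
    f=210/np.tan(np.radians(d['vertical_fov']/2)); X=np.array(X,float)
    if 'R' in d: c=d['R']@X+d['t']
    else:
        T=np.array(d['tool_from_camera']); Rw=Q.from_quat(d['state']['ee_rot'],scalar_first=True).as_matrix()
        c=T[:3,:3].T@(Rw.T@(X-d['state']['ee_pos'])-T[:3,3])
    return np.array([d['cx']+f*c[0]/c[2], d['cy']+f*c[1]/c[2]])
E
python3 - <<'E'
from h import *
t=pickle.load(open('pics/top0.pkl','rb'))
P=lambda u,v,z: onz(t,220+u/5-.4,150+v/5-.4,z)[:2].round(1)
for n,a in dict(FL=(175,302,60),FR=(365,290,60),BR=(346,93,60),BL=(157,103,60),rib=(166,192,92.5),ribT=(161,138,92.5),ribB=(173,246,92.5),win=(223,195,67.5),jar=(540,325,46),cup=(522,147,36),wA=(148,455,22),wB=(415,455,22),wC=(415,540,22),wD=(148,542,22)).items(): print(n,P(*a))
# tub and table edge
print('tub right',onz(t,225,182,100),onz(t,222,248,100))
E
```

```text
FL [ 354.  -346.3]
FR [ 360.2 -426.6]
BR [ 444.  -417.3]
BL [ 438.8 -337. ]
rib [ 396.9 -344.5]
ribT [ 419.1 -342. ]
ribB [ 374.7 -347.8]
win [ 398.9 -366.3]
jar [ 347.2 -501.6]
cup [ 425.2 -494. ]
wA [ 289.  -332.4]
wB [ 290.8 -449.6]
wC [ 253.8 -450. ]
wD [ 251.  -333.2]
tub right [ 407.52637183 -288.34819147  100.        ] [ 273.72215979 -285.49606201  100.        ]
```

```bash
cat >> h.py <<'E'
def delta(X,yaw=6.0):
    """units rows needed: world target of TCP, tool aligned x=box -y, y=box -x"""
    from scipy.spatial.transform import Rotation as Q
    s=r.get_state(); R=Q.from_quat(s['ee_rot'],scalar_first=True).as_matrix()
    a=np.radians(yaw); G=np.array([[np.sin(a),-np.cos(a),0],[-np.cos(a),-np.sin(a),0],[0,0,-1.]]).T
    print('t',s['time'],'pos',s['ee_pos'].round(1),'F',s['force'].round(1),'w',round(s['width'],1),'turn units',(np.degrees(Q.from_matrix(R.T@G).as_rotvec())/8).round(2),
      'shift(after turn) units',(G.T@(np.array(X)-s['ee_pos'])/50).round(3))
E
python3 - <<'E'
from h import *
delta([395,-355,247])
s=pickle.load(open('pics/scene0.pkl','rb'));t=pickle.load(open('pics/top0.pkl','rb'))
# tub near top corner height: scene rim front-right corner ~ (190+300/4.4?)
for n,z in [('t',0)]: print(onz(s,204,220,0), [proj(s,onz(t,222,248,z)).round(0) for z in (60,80,100,120)])
E
```

```text
t 0.15 pos [ 170.  -652.8  246.9] F [-0.5  1.3 -0. ] w 87.6 turn units [0.   0.01 1.08] shift(after turn) units [-5.454e+00 -5.097e+00 -2.000e-03]
[ 2.90461757e+02 -2.65474285e+02 -5.68434189e-14] [array([198., 195.]), array([199., 185.]), array([199., 175.]), array([200., 164.])]
```

```bash
python3 -m jog '[{"az":0.54,"claw":-0.3},{"az":0.54},{"tx":-0.68,"ty":-0.64},{"tx":-0.68,"ty":-0.64},{"tx":-0.68,"ty":-0.64},{"tx":-0.68,"ty":-0.64},{"tx":-0.68,"ty":-0.64},{"tx":-0.68,"ty":-0.64},{"tx":-0.68,"ty":-0.64},{"tx":-0.68,"ty":-0.62}]' 15; python3 - <<'E'
from h import *
delta([395,-355,247]); d=grab('wrist','w1'); 
cv2.imwrite('pics/w1z.png',cv2.resize(d['image'][90:330,130:430,::-1],None,fx=2.5,fy=2.5,interpolation=cv2.INTER_CUBIC))
E
```

```text
t 0.15 pos [ 170.  -652.8  246.9] F [-0.5  1.3 -0. ] w 87.6 turn units [0.   0.01 1.08] shift(after turn) units [-5.454e+00 -5.097e+00 -2.000e-03]invalid input
```

View pics/w1z.png

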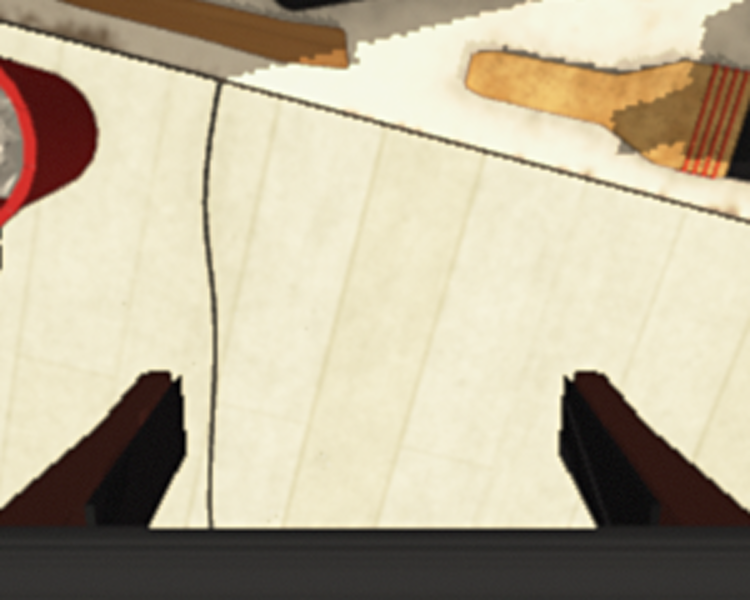

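View pics/w1.png

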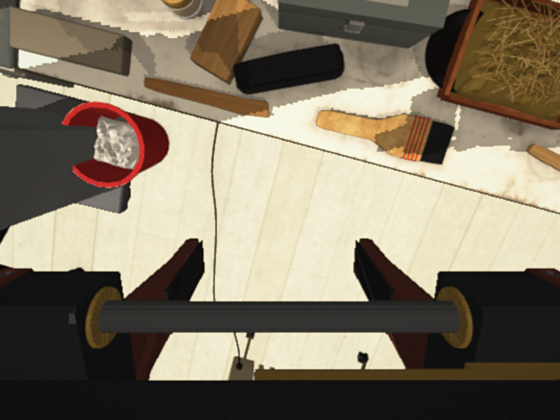

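The call was refused and nothing moved, so the picture still shows the start view. I'll try again with every key given in each row.

```bash
python3 -m jog '[{"ax":0,"ay":0,"az":0.54,"tx":0,"ty":0,"tz":0,"claw":-0.3},{"ax":0,"ay":0,"az":0.54,"tx":0,"ty":0,"tz":0,"claw":-0.3},{"ax":0,"ay":0,"az":0,"tx":-0.68,"ty":-0.64,"tz":0,"claw":-0.3},{"ax":0,"ay":0,"az":0,"tx":-0.68,"ty":-0.64,"tz":0,"claw":-0.3}]' 15
```

```text
time: 0.7
ee_pos: [227.0, -578.1, 247.3]
ee_rot: [-0.0, 0.743, -0.67, -0.0]
force: [0.3, 0.2, -0.4]
width: 51.1
```

```bash
python3 -m jog '[{"ax":0,"ay":0,"az":0,"tx":-0.68,"ty":-0.64,"tz":0,"claw":-0.3},{"ax":0,"ay":0,"az":0,"tx":-0.68,"ty":-0.64,"tz":0,"claw":-0.3},{"ax":0,"ay":0,"az":0,"tx":-0.68,"ty":-0.64,"tz":0,"claw":-0.3},{"ax":0,"ay":0,"az":0,"tx":-0.68,"ty":-0.64,"tz":0,"claw":-0.3},{"ax":0,"ay":0,"az":0,"tx":-0.68,"ty":-0.64,"tz":0,"claw":-0.3},{"ax":0,"ay":0,"az":0,"tx":-0.68,"ty":-0.62,"tz":0,"claw":-0.3},{"ax":0,"ay":0,"az":0,"tx":0,"ty":0,"tz":0,"claw":-0.3}]'; python3 - <<'E'
from h import *
delta([395,-355,247]); d=grab('wrist','w2'); 
cv2.imwrite('pics/w2z.png',cv2.resize(d['image'][60:300,130:430,::-1],None,fx=2.5,fy=2.5,interpolation=cv2.INTER_CUBIC))
E
```

```text
time: 1.58
ee_pos: [398.1, -352.7, 247.7]
ee_rot: [-0.001, 0.745, -0.667, -0.0]
force: [-0.8, -0.4, 1.1]
width: 30.8
t 1.575 pos [ 398.1 -352.7  247.7] F [-0.8 -0.4  1.1] w 30.8 turn units [-0.01  0.01  0.04] shift(after turn) units [0.039 0.066 0.014]
```

View pics/w2z.png

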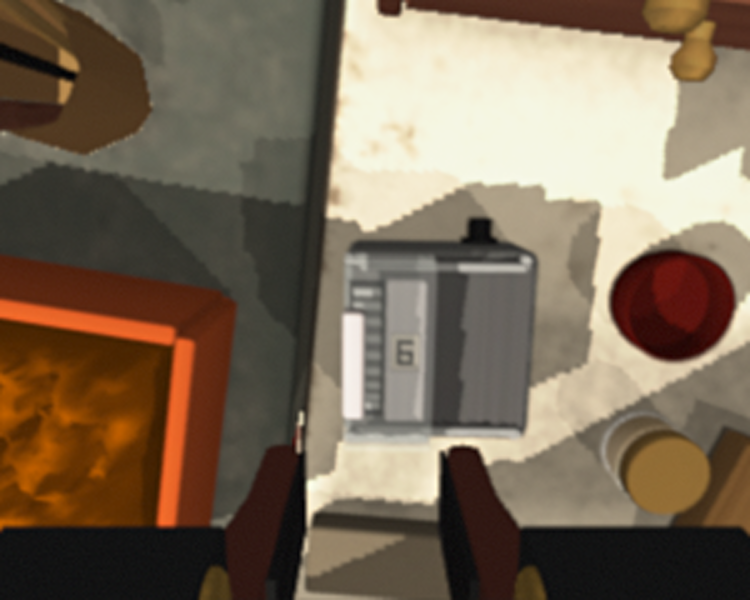

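The window shows a 6, centred at (405,353) in the zoom. The rib top spans (343–363, 312–420), and the plate corners are at about (347,242), (537,250), (525,437) and (347,440). I'll measure from these and compare with the top view.

```bash
python3 - <<'E'
from h import *
d=pickle.load(open('pics/w2.pkl','rb'))
P=lambda u,v,z: onz(d,130+u/2.5-.3,60+v/2.5-.3,z)[:2].round(1)
for n,a in dict(rib=(353,366,92.5),ribTL=(343,312,92.5),ribBL=(343,420,92.5),ribTR=(363,314,92.5),ribBR=(363,420,92.5),winTL=(386,278,67.5),winTR=(427,278,67.5),winBL=(384,420,67.5),winBR=(427,420,67.5),digit=(405,353,66),FR=(524,437,60),BR=(537,252,60)).items(): print(n,P(*a))
E
```

```text
rib [ 395.7 -345.5]
ribTL [ 417.1 -339.3]
ribBL [ 372.6 -343.8]
ribTR [ 417.2 -347.2]
ribBR [ 373.5 -352. ]
winTL [ 429.  -355.4]
winTR [ 430.9 -372.6]
winBL [ 366.2 -361.8]
winBR [ 368.3 -380.8]
digit [ 397.3 -367.5]
FR [ 362.7 -426.9]
BR [ 446.3 -418.7]
```

The two views agree within about 1 mm: rib at (396,-345.3), yaw about 6°. I'll go over the rib, straddle it and pinch.

```bash
python3 - <<'E'
from h import *
delta([396,-345.3,109.5])
E
```

```text
t 1.625 pos [ 396.4 -355.   247.7] F [-0.9 -1.   0.7] w 30.8 turn units [-0.    0.    0.02] shift(after turn) units [-0.193 -0.012  2.764]
```

```bash
python3 -m jog '[{"ax":0,"ay":0,"az":0,"tx":-0.19,"ty":-0.01,"tz":0.5,"claw":-0.3},{"ax":0,"ay":0,"az":0,"tx":0,"ty":0,"tz":0.8,"claw":-0.3},{"ax":0,"ay":0,"az":0,"tx":0,"ty":0,"tz":0.5,"claw":-0.3},{"ax":0,"ay":0,"az":0,"tx":0,"ty":0,"tz":0.3,"claw":-0.3},{"ax":0,"ay":0,"az":0,"tx":0,"ty":0,"tz":0,"claw":-0.3},{"ax":0,"ay":0,"az":0,"tx":0,"ty":0,"tz":0,"claw":-0.3}]'; python3 - <<'E'
from h import *
delta([396,-345.3,109.5]); grab('wrist','w3');grab('scene','s3')
E
```

```text
time: 2.38
ee_pos: [395.4, -347.5, 143.6]
ee_rot: [-0.0, 0.743, -0.67, 0.001]
force: [-0.0, -0.4, 0.8]
width: 30.8
t 2.375 pos [ 395.4 -347.5  143.6] F [-0.  -0.4  0.8] w 30.8 turn units [-0.01 -0.01 -0.01] shift(after turn) units [-0.043 -0.017  0.681]
```

View pics/w3.png

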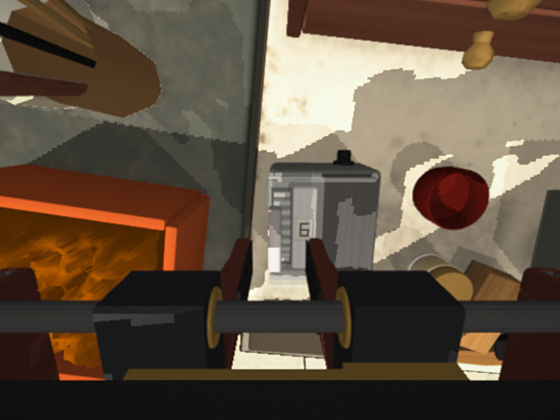

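View pics/s3.png

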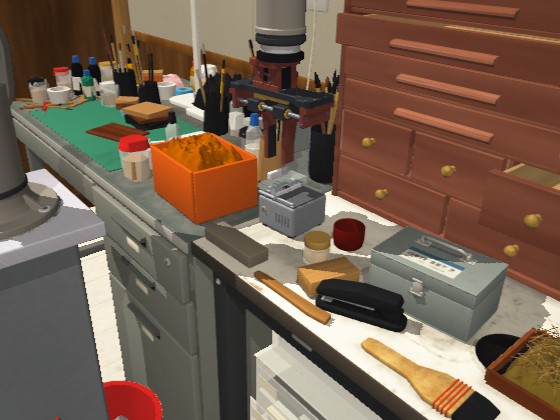

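Both fingers hang clear and straddle the rib, which is at (274,235). I'll descend the remaining 0.68.

```bash
python3 -m jog '[{"ax":0,"ay":0,"az":0,"tx":-0.04,"ty":0,"tz":0.34,"claw":-0.3},{"ax":0,"ay":0,"az":0,"tx":0,"ty":0,"tz":0.34,"claw":-0.3},{"ax":0,"ay":0,"az":0,"tx":0,"ty":0,"tz":0,"claw":-0.3},{"ax":0,"ay":0,"az":0,"tx":0,"ty":0,"tz":0,"claw":-1},{"ax":0,"ay":0,"az":0,"tx":0,"ty":0,"tz":0,"claw":-1},{"ax":0,"ay":0,"az":0,"tx":0,"ty":0,"tz":0,"claw":-1},{"ax":0,"ay":0,"az":0,"tx":0,"ty":0,"tz":0,"claw":-1}]' 12; python3 - <<'E'
from h import *
delta([396,-345.3,109.5]); grab('wrist','w4')
E
```

```text
time: 3.35
ee_pos: [396.2, -347.4, 111.1]
ee_rot: [0.0, 0.743, -0.67, 0.003]
force: [-3.1, -1.6, 16.5]
width: 14.1
t 3.35 pos [ 396.2 -347.4  111.1] F [-3.1 -1.6 16.5] w 14.1 turn units [-0.02 -0.04 -0.01] shift(after turn) units [-0.042 -0.001  0.032]
```

View pics/w4.png

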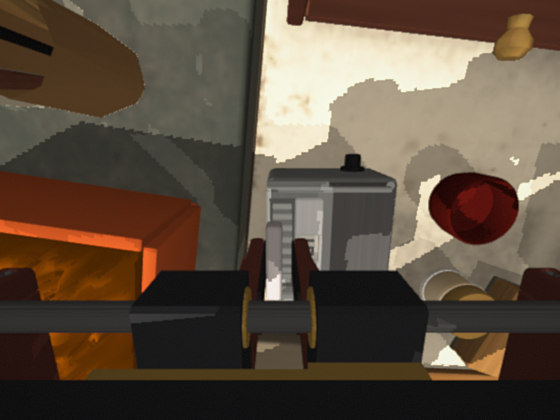

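The upward force of 16.5 N is unexpected, so I'll wait briefly and read again.

```bash
python3 -m jog '[{"ax":0,"ay":0,"az":0,"tx":0,"ty":0,"tz":0,"claw":-1},{"ax":0,"ay":0,"az":0,"tx":0,"ty":0,"tz":0,"claw":-1}]'
```

```text
time: 3.65
ee_pos: [396.2, -347.4, 111.1]
ee_rot: [0.0, 0.743, -0.67, 0.003]
force: [-3.4, -1.5, 16.9]
width: 14.4
```

Tip contact is carrying about 17 N. I'll raise a few mm to unload it.

```bash
python3 -m jog '[{"ax":0,"ay":0,"az":0,"tx":0,"ty":0,"tz":-0.05,"claw":-1},{"ax":0,"ay":0,"az":0,"tx":0,"ty":0,"tz":0,"claw":-1}]'; python3 -m jog '[{"ax":0,"ay":0,"az":0,"tx":0,"ty":0,"tz":-0.02,"claw":-1},{"ax":0,"ay":0,"az":0,"tx":0,"ty":0,"tz":0,"claw":-1}]'
```

```text
time: 3.9
ee_pos: [395.7, -344.9, 111.4]
ee_rot: [-0.0, 0.743, -0.669, 0.001]
force: [3.0, -0.3, 0.3]
width: 8.8
time: 4.15
ee_pos: [395.7, -344.7, 111.5]
ee_rot: [-0.0, 0.743, -0.669, 0.001]
force: [5.3, -2.3, -8.7]
width: 8.9
```

The rib is now pinched at 8.9 mm. I'll slide it 39 mm to the worker's right.

```bash
python3 -m jog '[{"ax":0,"ay":0,"az":0,"tx":0.1,"ty":0,"tz":0.02,"claw":-1},{"ax":0,"ay":0,"az":0,"tx":0.14,"ty":0,"tz":0,"claw":-1},{"ax":0,"ay":0,"az":0,"tx":0.14,"ty":0,"tz":0,"claw":-1},{"ax":0,"ay":0,"az":0,"tx":0.14,"ty":0,"tz":0,"claw":-1},{"ax":0,"ay":0,"az":0,"tx":0.14,"ty":0,"tz":0,"claw":-1},{"ax":0,"ay":0,"az":0,"tx":0.12,"ty":0,"tz":0,"claw":-1},{"ax":0,"ay":0,"az":0,"tx":0,"ty":0,"tz":0,"claw":-1},{"ax":0,"ay":0,"az":0,"tx":0,"ty":0,"tz":0,"claw":-1}]'; python3 - <<'E'
from h import *
delta([391.4+.5,-345.3-38,111.4])
grab('scene','s5');grab('top','t5')
t=pickle.load(open('pics/top0.pkl','rb'));s=pickle.load(open('pics/scene0.pkl','rb'))
z=lambda d,a,b,c,e,n: cv2.imwrite(n,cv2.resize(d['image'][a:b,c:e,::-1],None,fx=5,fy=5,interpolation=cv2.INTER_CUBIC))
z(pickle.load(open('pics/s5.pkl','rb')),150,270,220,370,'pics/s5z.png')
E
```

```text
time: 5.15
ee_pos: [399.5, -382.6, 111.4]
ee_rot: [-0.001, 0.743, -0.669, -0.0]
force: [3.5, 4.8, 5.2]
width: 8.8
t 5.15 pos [ 399.5 -382.6  111.4] F [3.5 4.8 5.2] w 8.8 turn units [-0.    0.01  0.  ] shift(after turn) units [-0.002  0.152  0.   ]
```

View pics/s5z.png

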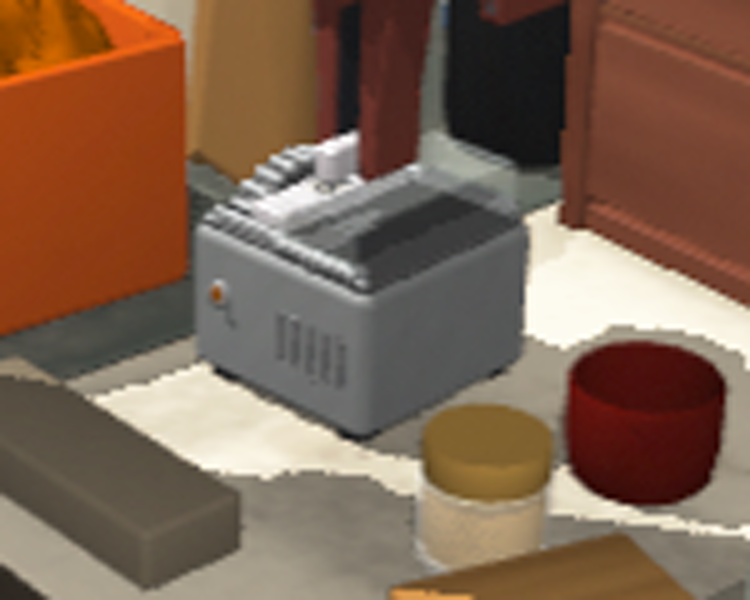

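The guard is aside and the wheel rim is exposed at (255,190) in the zoom. I'll nudge 3 mm further to confirm the end stop.

```bash
python3 -m jog '[{"ax":0,"ay":0,"az":0,"tx":0.06,"ty":0,"tz":0,"claw":-1},{"ax":0,"ay":0,"az":0,"tx":0,"ty":0,"tz":0,"claw":-1}]'
```

```text
time: 5.5
ee_pos: [399.5, -382.8, 111.3]
ee_rot: [-0.002, 0.744, -0.669, -0.003]
force: [1.4, 13.0, 12.8]
width: 9.0
```

The end stop is confirmed: the reaction rose to 13 N with no further travel. I'll release, lift, and go over the rim with the fingers shut.

```bash
python3 -m jog '[{"ax":0,"ay":0,"az":0,"tx":-0.06,"ty":0,"tz":-0.02,"claw":-0.5},{"ax":0,"ay":0,"az":0,"tx":0,"ty":0,"tz":0,"claw":-0.5},{"ax":0,"ay":0,"az":0,"tx":0,"ty":0,"tz":-0.3,"claw":-0.5},{"ax":0,"ay":0,"az":0,"tx":0,"ty":0,"tz":-0.5,"claw":-1},{"ax":0,"ay":0,"az":0,"tx":-0.4,"ty":-0.1,"tz":0,"claw":-1},{"ax":0,"ay":0,"az":0,"tx":-0.36,"ty":-0.1,"tz":0,"claw":-1},{"ax":0,"ay":0,"az":0,"tx":0,"ty":0,"tz":0,"claw":-1},{"ax":0,"ay":0,"az":0,"tx":0,"ty":0,"tz":0,"claw":-1}]'; python3 - <<'E'
from h import *
delta([395.7+10,-345.3,105]); d=grab('wrist','w6');grab('top','t6')
E
```

```text
time: 6.5
ee_pos: [404.6, -344.5, 151.7]
ee_rot: [0.0, 0.743, -0.669, -0.0]
force: [-0.3, 0.1, -0.4]
width: 0.6
t 6.5 pos [ 404.6 -344.5  151.7] F [-0.3  0.1 -0.4] w 0.6 turn units [ 0.01  0.   -0.  ] shift(after turn) units [ 0.018 -0.02   0.935]
```

View pics/w6.png

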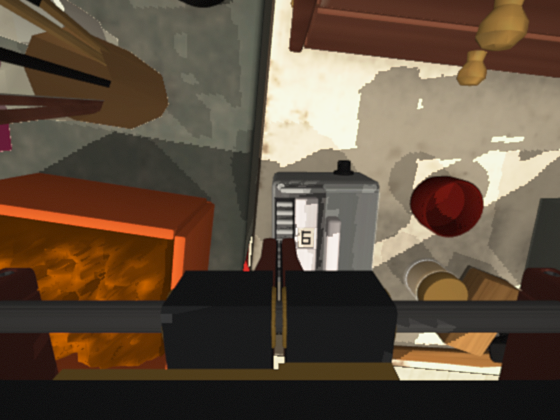

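The fingers are shut above the rim and the window at (306,238) still shows 6. I'll descend until I feel contact.

```bash
python3 -m jog '[{"ax":0,"ay":0,"az":0,"tx":0,"ty":0,"tz":0.4,"claw":-1},{"ax":0,"ay":0,"az":0,"tx":0,"ty":0,"tz":0.4,"claw":-1},{"ax":0,"ay":0,"az":0,"tx":0,"ty":0,"tz":0.1,"claw":-1},{"ax":0,"ay":0,"az":0,"tx":0,"ty":0,"tz":0,"claw":-1},{"ax":0,"ay":0,"az":0,"tx":0,"ty":0,"tz":0,"claw":-1}]';python3 -m jog '[{"ax":0,"ay":0,"az":0,"tx":0,"ty":0,"tz":0.06,"claw":-1},{"ax":0,"ay":0,"az":0,"tx":0,"ty":0,"tz":0,"claw":-1}]';python3 -m jog '[{"ax":0,"ay":0,"az":0,"tx":0,"ty":0,"tz":0.04,"claw":-1},{"ax":0,"ay":0,"az":0,"tx":0,"ty":0,"tz":0,"claw":-1}]'
```

```text
time: 7.22
ee_pos: [405.3, -345.1, 107.8]
ee_rot: [-0.0, 0.743, -0.67, 0.001]
force: [1.0, -0.4, -0.5]
width: 0.3
time: 7.48
ee_pos: [405.5, -345.1, 104.8]
ee_rot: [-0.0, 0.743, -0.669, 0.001]
force: [-0.4, -0.1, 3.3]
width: 0.6
time: 7.72
ee_pos: [406.3, -345.0, 103.9]
ee_rot: [-0.0, 0.743, -0.669, 0.001]
force: [-1.7, 2.0, 15.5]
width: 0.4
```

Contact is at TCP z≈104.5, with 15 N pressing. I'll stroke toward the worker by one click, 22.6 mm.

```bash
python3 -m jog '[{"ax":0,"ay":0,"az":0,"tx":0,"ty":0.1,"tz":0,"claw":-1},{"ax":0,"ay":0,"az":0,"tx":0,"ty":0.12,"tz":0,"claw":-1},{"ax":0,"ay":0,"az":0,"tx":0,"ty":0.12,"tz":0,"claw":-1},{"ax":0,"ay":0,"az":0,"tx":0,"ty":0.11,"tz":0,"claw":-1},{"ax":0,"ay":0,"az":0,"tx":0,"ty":0,"tz":0,"claw":-1}]';python3 -m jog '[{"ax":0,"ay":0,"az":0,"tx":0,"ty":0,"tz":-0.3,"claw":-1},{"ax":0,"ay":0,"az":0,"tx":0,"ty":0,"tz":-0.6,"claw":-1},{"ax":0,"ay":0,"az":0,"tx":0,"ty":0,"tz":0,"claw":-1}]'
python3 - <<'E'
from h import *
delta([395.7+10,-345.3,105]); d=grab('wrist','w7'); e=grab('scene','s7')
cv2.imwrite('pics/w7z.png',np.hstack([cv2.resize(d['image'][150:270,250:370,::-1],None,fx=3.3,fy=3.3,interpolation=cv2.INTER_CUBIC),cv2.resize(e['image'][165:245,250:330,::-1],(396,396),interpolation=cv2.INTER_CUBIC)]))
E
```

```text
time: 8.35
ee_pos: [383.0, -347.5, 103.6]
ee_rot: [-0.0, 0.743, -0.67, 0.001]
force: [-2.3, 1.0, 12.1]
width: 0.4
time: 8.72
ee_pos: [383.7, -347.9, 149.5]
ee_rot: [-0.0, 0.743, -0.669, 0.002]
force: [-0.5, 0.6, -0.6]
width: -0.0
t 8.725 pos [ 383.7 -347.9  149.5] F [-0.5  0.6 -0.6] w -0.0 turn units [-0.02 -0.02 -0.01] shift(after turn) units [-0.006 -0.443  0.889]
```

View pics/w7z.png

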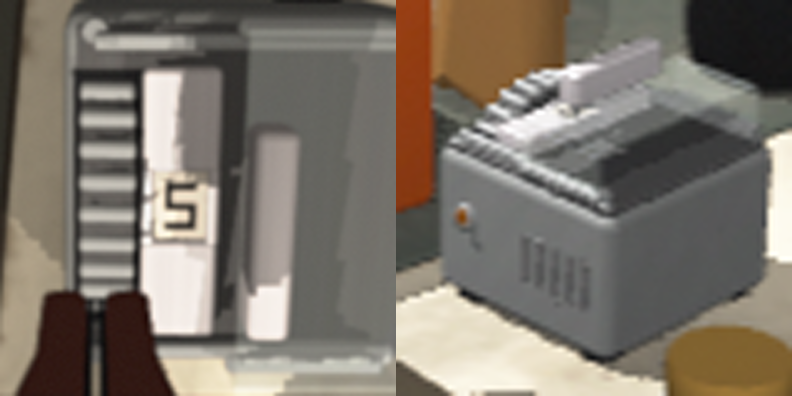

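The window now shows 5, exactly one click, and the guard is still aside. I'll repeat the same stroke once.

```bash
python3 -m jog '[{"ax":0,"ay":0,"az":0,"tx":0,"ty":-0.45,"tz":0,"claw":-1},{"ax":0,"ay":0,"az":0,"tx":0,"ty":0,"tz":0.4,"claw":-1},{"ax":0,"ay":0,"az":0,"tx":0,"ty":0,"tz":0.4,"claw":-1},{"ax":0,"ay":0,"az":0,"tx":0,"ty":0,"tz":0.13,"claw":-1},{"ax":0,"ay":0,"az":0,"tx":0,"ty":0,"tz":0,"claw":-1},{"ax":0,"ay":0,"az":0,"tx":0,"ty":0,"tz":0,"claw":-1}]'
```

```text
time: 9.57
ee_pos: [410.0, -342.7, 102.2]
ee_rot: [-0.002, 0.744, -0.668, 0.002]
force: [3.6, 7.0, 17.5]
width: 0.4
```

The x position is 410 rather than 406, so I'll check before stroking.

```bash
python3 - <<'E'
from h import *
delta([395.7+10,-345.3,105]); d=grab('wrist','w8'); e=grab('scene','s8')
cv2.imwrite('pics/w8z.png',np.hstack([cv2.resize(d['image'][150:270,250:370,::-1],None,fx=3.3,fy=3.3,interpolation=cv2.INTER_CUBIC),cv2.resize(e['image'][165:245,250:330,::-1],(396,396),interpolation=cv2.INTER_CUBIC)]))
E
```

```text
t 9.575 pos [ 410.  -342.7  102.2] F [ 3.6  7.  17.5] w 0.4 turn units [-0.04  0.    0.02] shift(after turn) units [ 0.042  0.09  -0.055]
```

View pics/w8z.png

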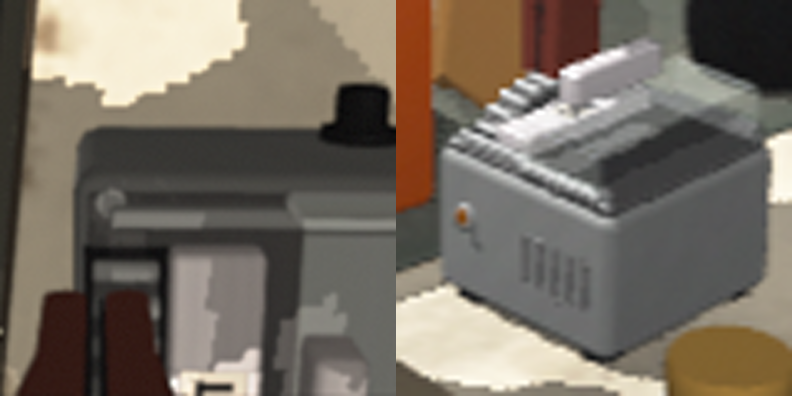

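The digit is still 5. I'll run the same stroke.

```bash
python3 -m jog '[{"ax":0,"ay":0,"az":0,"tx":0,"ty":0.1,"tz":0,"claw":-1},{"ax":0,"ay":0,"az":0,"tx":0,"ty":0.12,"tz":0,"claw":-1},{"ax":0,"ay":0,"az":0,"tx":0,"ty":0.12,"tz":0,"claw":-1},{"ax":0,"ay":0,"az":0,"tx":0,"ty":0.11,"tz":0,"claw":-1},{"ax":0,"ay":0,"az":0,"tx":0,"ty":0,"tz":0,"claw":-1}]';python3 -m jog '[{"ax":0,"ay":0,"az":0,"tx":0,"ty":0,"tz":-0.3,"claw":-1},{"ax":0,"ay":0,"az":0,"tx":0,"ty":0,"tz":-0.6,"claw":-1},{"ax":0,"ay":0,"az":0,"tx":0,"ty":0,"tz":0,"claw":-1}]'
python3 - <<'E'
from h import *
delta([395.7+10,-345.3,105]); d=grab('wrist','w9'); e=grab('scene','s9')
cv2.imwrite('pics/w9z.png',np.hstack([cv2.resize(d['image'][150:270,250:370,::-1],None,fx=3.3,fy=3.3,interpolation=cv2.INTER_CUBIC),cv2.resize(e['image'][165:245,250:330,::-1],(396,396),interpolation=cv2.INTER_CUBIC)]))
E
```

```text
time: 10.3
ee_pos: [387.4, -345.1, 103.1]
ee_rot: [-0.002, 0.744, -0.668, 0.002]
force: [-0.5, 9.3, 26.9]
width: 0.4
time: 10.68
ee_pos: [384.4, -347.7, 147.2]
ee_rot: [-0.0, 0.743, -0.669, 0.002]
force: [-0.5, -0.7, -0.2]
width: 0.0
t 10.675 pos [ 384.4 -347.7  147.2] F [-0.5 -0.7 -0.2] w 0.0 turn units [-0.02 -0.02 -0.  ] shift(after turn) units [-0.003 -0.429  0.844]
```

View pics/w9z.png

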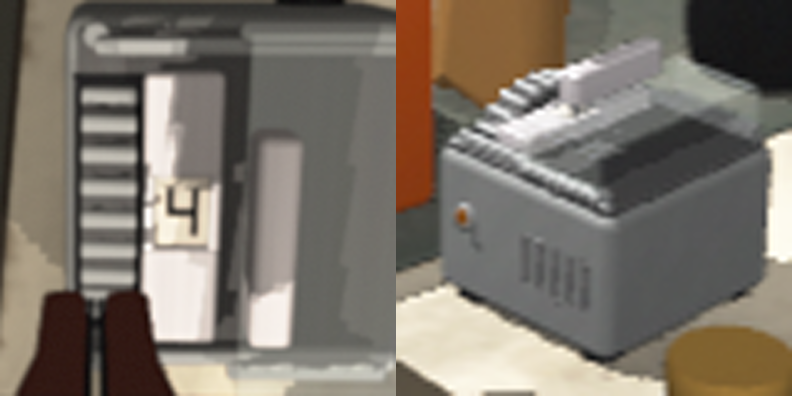

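The window shows 4, centred at (182,213) in the zoom. Next I'll re-pinch the rib and shut the guard.

```bash
python3 - <<'E'
from h import *
delta([399.5,-382.8,113])
E
python3 -m jog '[{"ax":0,"ay":0,"az":0,"tx":0.36,"ty":-0.2,"tz":0,"claw":-0.3},{"ax":0,"ay":0,"az":0,"tx":0.36,"ty":-0.2,"tz":0,"claw":-0.3},{"ax":0,"ay":0,"az":0,"tx":0,"ty":0,"tz":0,"claw":-0.3},{"ax":0,"ay":0,"az":0,"tx":0,"ty":0,"tz":0,"claw":-0.3},{"ax":0,"ay":0,"az":0,"tx":0,"ty":0,"tz":0,"claw":-0.3}]'
python3 - <<'E'
from h import *
delta([399.5,-382.8,113]); grab('wrist','w10')
E
```

```text
t 10.775 pos [ 382.9 -346.8  145.2] F [ 0.4 -0.1  0.1] w 0.8 turn units [ 0.  0. -0.] shift(after turn) units [ 0.75  -0.256  0.645]
time: 11.4
ee_pos: [405.6, -379.9, 145.3]
ee_rot: [-0.0, 0.743, -0.669, -0.001]
force: [-0.6, 0.0, 0.1]
width: 30.7
t 11.4 pos [ 405.6 -379.9  145.3] F [-0.6  0.   0.1] w 30.7 turn units [ 0.01  0.01 -0.  ] shift(after turn) units [0.045 0.127 0.645]
```

View pics/w10.png

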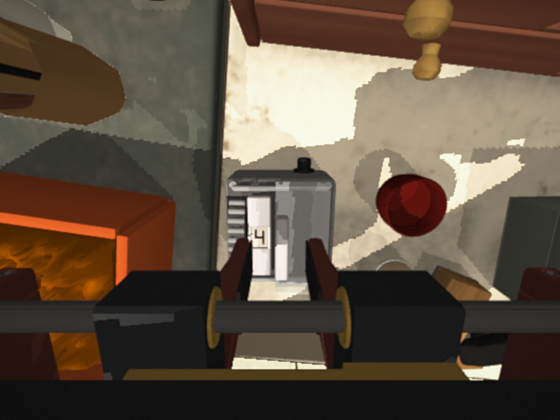

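The 4 at (259,236) is holding, and the rib at (281,248) sits between the fingers. I'll descend and pinch.

```bash
python3 -m jog '[{"ax":0,"ay":0,"az":0,"tx":0.04,"ty":0.13,"tz":0.3,"claw":-0.3},{"ax":0,"ay":0,"az":0,"tx":0,"ty":0,"tz":0.33,"claw":-0.3},{"ax":0,"ay":0,"az":0,"tx":0,"ty":0,"tz":0,"claw":-0.3},{"ax":0,"ay":0,"az":0,"tx":0,"ty":0,"tz":0,"claw":-1},{"ax":0,"ay":0,"az":0,"tx":0,"ty":0,"tz":0,"claw":-1},{"ax":0,"ay":0,"az":0,"tx":0,"ty":0,"tz":0,"claw":-1},{"ax":0,"ay":0,"az":0,"tx":0,"ty":0,"tz":0,"claw":-1}]' 12
```

```text
time: 12.32
ee_pos: [399.9, -382.5, 114.2]
ee_rot: [-0.0, 0.743, -0.669, -0.001]
force: [-0.7, 3.9, 1.3]
width: 9.1
```

Pinched at 9.1 mm. I'll slide back 38 mm plus a little extra to reach the stop.

```bash
python3 -m jog '[{"ax":0,"ay":0,"az":0,"tx":-0.1,"ty":0,"tz":0,"claw":-1},{"ax":0,"ay":0,"az":0,"tx":-0.14,"ty":0,"tz":0,"claw":-1},{"ax":0,"ay":0,"az":0,"tx":-0.14,"ty":0,"tz":0,"claw":-1},{"ax":0,"ay":0,"az":0,"tx":-0.14,"ty":0,"tz":0,"claw":-1},{"ax":0,"ay":0,"az":0,"tx":-0.14,"ty":0,"tz":0,"claw":-1},{"ax":0,"ay":0,"az":0,"tx":-0.12,"ty":0,"tz":0,"claw":-1},{"ax":0,"ay":0,"az":0,"tx":0,"ty":0,"tz":0,"claw":-1},{"ax":0,"ay":0,"az":0,"tx":0,"ty":0,"tz":0,"claw":-1}]'; python3 -m jog '[{"ax":0,"ay":0,"az":0,"tx":-0.06,"ty":0,"tz":0,"claw":-1},{"ax":0,"ay":0,"az":0,"tx":0,"ty":0,"tz":0,"claw":-1}]'
```

```text
time: 13.32
ee_pos: [396.0, -344.6, 114.2]
ee_rot: [-0.0, 0.743, -0.669, 0.0]
force: [2.3, -1.6, -3.3]
width: 8.7
time: 13.58
ee_pos: [395.9, -344.4, 114.3]
ee_rot: [0.001, 0.742, -0.67, 0.002]
force: [3.4, -10.3, -11.2]
width: 8.7
```

The shut stop is confirmed: the reaction rose to 10 N with no travel. I'll relieve, release, lift and look.

```bash
python3 -m jog '[{"ax":0,"ay":0,"az":0,"tx":0.05,"ty":0,"tz":0,"claw":-0.5},{"ax":0,"ay":0,"az":0,"tx":0,"ty":0,"tz":0,"claw":-0.4},{"ax":0,"ay":0,"az":0,"tx":0,"ty":0,"tz":-0.3,"claw":-0.4},{"ax":0,"ay":0,"az":0,"tx":0,"ty":0,"tz":-0.8,"claw":-0.4},{"ax":0,"ay":0,"az":0,"tx":0,"ty":0,"tz":-0.8,"claw":-0.4},{"ax":0,"ay":0,"az":0,"tx":0,"ty":0,"tz":-0.6,"claw":-0.4},{"ax":0,"ay":0,"az":0,"tx":0,"ty":0,"tz":0,"claw":-0.4},{"ax":0,"ay":0,"az":0,"tx":0,"ty":0,"tz":0,"claw":-0.4}]'; python3 - <<'E'
from h import *
delta([396,-345,240]); d=grab('wrist','w11'); e=grab('top','t11'); grab('scene','s11')
cv2.imwrite('pics/w11z.png',np.hstack([cv2.resize(d['image'][110:280,200:370,::-1],(396,396),interpolation=cv2.INTER_CUBIC),cv2.resize(e['image'][150:270,240:360,::-1],(396,396),interpolation=cv2.INTER_CUBIC)]))
E
```

```text
time: 14.58
ee_pos: [395.4, -343.7, 239.1]
ee_rot: [0.0, 0.743, -0.669, -0.0]
force: [-0.3, -0.1, 1.1]
width: 26.3
t 14.575 pos [ 395.4 -343.7  239.1] F [-0.3 -0.1  1.1] w 26.3 turn units [ 0.  0. -0.] shift(after turn) units [ 0.027 -0.01  -0.019]
```

View pics/w11z.png

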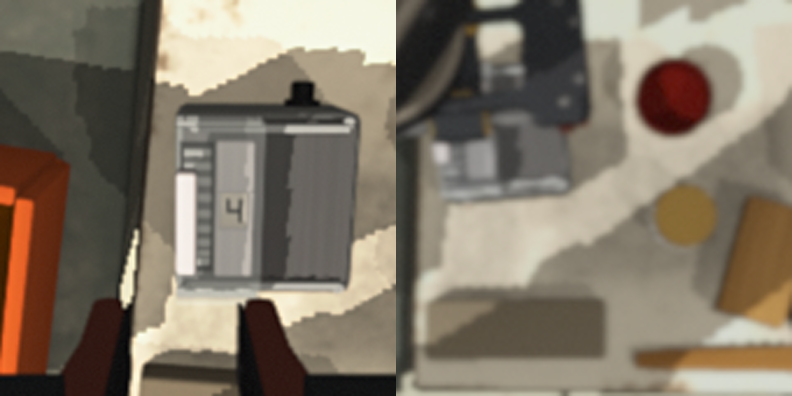

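View pics/s11.png

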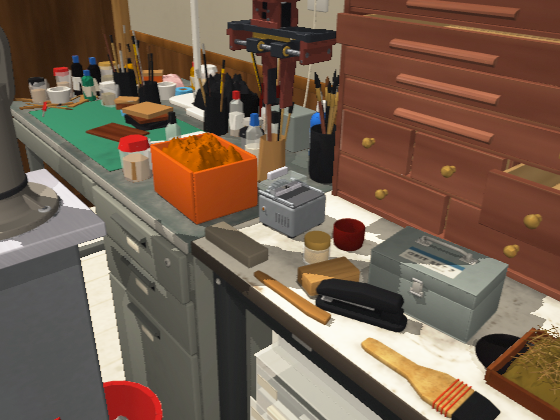

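The window shows 4 under the shut guard at (234,210), with the rib back at its first place. The whetstone, jar and cup haven't moved, and the robot is clear, so I'll hand it in.

```bash
python3 - <<'E'
from h import *
d=pickle.load(open('pics/w11.pkl','rb')); k=170/396
print('rib',onz(d,200+186*k,110+224*k,92.5).round(1))
print(r.sign_off())
E
```

```text
rib [ 395.9 -345.3   92.5]
the job is handed in; nothing more can be done
None
```

The control box now shows 4, with the guard shut over the wheel again. I handed the job in after about 14.7 s of the 42 s allowed.

- **What I did:** I pinched the guard's rib and slid it fully aside. I rolled the rim two clicks toward the worker (6, 5, 4) with shut fingers, checking the digit after each click. Then I slid the guard back to its shut stop, released it and lifted clear.
- **Guard checks:** At both ends of the travel, pushing 3 mm further raised the force to 10–13 N with no movement. After release, the rib measured (395.9, -345.3), against (396, -345.3) at the start.
- **Other checks:** The last pictures show a 4 under the shut guard, and the whetstone, jar and cup look unmoved by eye. The tool force was about zero.
- **Disagreed with expectation:**
  - On the first approach the fingertips met the guard about 6 mm higher than I had worked out, at about 17 N. I raised them slightly and the pinch then closed properly.
  - Before the second wheel stroke the tool stood about 4 mm off in x. The stroke still gave exactly one click, with forces up to about 27 N.

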